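# Pin the autosampler's vial tray at its hidden index socket

## Task

Lock the vial tray: take the locating pin with the orange grip from the stand, put it through the round hole in the sliding tray and, with its tip feeling along the hidden bar below, slide tray and pin along until the tip drops into the socket; then press the pin fully home, its flange flush on the tray, and let go. Be gentle: never push the pin against the machine with more than about 40 N, and leave the other things on the bench where they are.

Things in the scene. Friction and masses are not known exactly. Their poses are not given: they have to be found in the camera images.
- pin: locating pin, about 80 g: steel shaft 10 mm in diameter, 30 mm long; a flange 26 mm wide, 4 mm thick on top of it; above that a square orange grip 16 x 16 mm with dark ribs, 4 to 36 mm above the origin. Origin: centre of the flange's underside; z up, from tip to grip; x, y square to the grip's flats. It starts upright in either hole of the stand, flange on the stand's top
- pin_tip (a point): centre of the locating pin's tip, 30 mm below the pin's origin; the shaft's end is a half ball of 5 mm radius. Wedged between the tray and a socket edge it presses on both, so the contact force can be twice what the hand feels. Play in the holes lets the pin lean by up to about 0.1 rad; a leaning pin jams 1 to 2 mm short of flush, until it may right itself sideways while pressed
- service_pin: another pin in the other hole of the stand, with a grey grip of the same size and a shorter, thicker shaft (14 mm, too thick for the tray): leave it. Origin: centre of the flange's underside
- stand: fixed white block 150 x 60 x 46 mm with two blind holes 16 mm in diameter, 45 mm either side of its centre along its x axis. Origin: centre of its underside
- sampler: vial-tray drive of an autosampler, fixed: white housing 150 x 280 mm (its x, y), grey top cover 45 mm high, two aluminium side rails along y up to 61 mm, a blue strip on its -x face. Origin: centre of its underside. The tray slides on the cover along the housing's y axis
- slot (a point): middle of a slot in the sampler's cover, 24 mm wide, always hidden by the tray. Under it a level index bar, top 40 mm above the bench, has one socket (12 mm along y, 13 mm across) on the line the tray's hole travels. Where is unknown: it lies 12 to 68 mm from the hole's start, towards the sampler's +y. A friction catch in it, 5 mm down, takes 4 to 6 N to push the pin the last 9 mm; it does not spring back
- carriage (a joint): how far the aluminium vial tray (120 x 170 x 10 mm, top 56 mm above the bench) has slid along the sampler's +y: 0 to 0.075 m. It resists with about 2 N of friction and stays where it is left. A blue rack with a row of small vials is fixed along its +x edge, from 36 mm off the hole, up to 40 mm above the tray's top
- tray_hole (a point): centre of the mouth of the tray's round through hole, 12 mm in diameter, level with the tray's top, 56 mm above the bench. Moves with the tray; axes as the sampler's. With the pin's tip on the index bar the flange is 14 mm above the tray; caught in the socket, 9 mm; fully home it lies on the tray
- amber_bottle: amber bottle 70 mm in diameter, 150 mm tall; bystander; origin: centre of its underside
- beaker: glass beaker 70 mm in diameter, 90 mm tall; bystander; origin: centre of its underside
- screwdriver: screwdriver lying on the bench; bystander
- cap_jar: small jar 56 mm in diameter, 70 mm tall; bystander; origin: centre of its underside
- filter_block: aluminium block 60 x 40 x 35 mm; bystander; origin: centre of its underside

How it is judged:
By the outcome, as a careful person would: the job done as asked, in the order asked, and still so for the second after the job is handed in, with the robot touching nothing.
It also fails if it takes over 64 s, if anything falls off the work surface, if the arm or the gripper's body presses on something with over 40 N, if the wrist force passes 120 N, or if a joint passes its speed limit or range.

## Robot

A 6-joint arm with a two-finger parallel gripper is mounted at the origin on the work surface. World frame = base frame: x ahead of the robot, y to its left, z up, the work surface at z = 0. Lengths are in m, angles in degrees, forces in N, time in s.
With the tool pointing down it reaches from about 0.3 to 0.75 m from the base axis. Payload 8.5 kg.
Tool frame: the origin (TCP) lies midway between the tips of the shut fingers; the grasp point (between the pads) lies 19 mm behind it (env.grip_depth is the distance from the TCP to the grasp point, in m); x points along the fingers, y is the direction in which the jaws open and shut, and the axes are right-handed (so a half turn about x gives the same grasp; the last joint's range is limited). The gripper opens to 85 mm and grips with 20 to 120 N. Pads are 22 mm wide; open, the fingers measure 114 mm over their backs; the gripper's body (76 mm by 85 mm) begins 54 mm behind the grasp point. The pads swing forward as they close: fully open they stand 13 mm farther back than shut.
Start: joints at [-89.169, 21.807, 74.336, -0, 83.858, -12.336], TCP at [0.125, -0.536, 0.231] pointing down, gripper open.
Joint ranges: [-178.18, 178.18], [-50.72, 133.34], [12.68, 142.11], [-81.47, 261.47], [9.98, 163.14], [-165.26, 165.26]. Speed limits (degrees/s): [136.94, 136.94, 180, 180, 180, 180].

## Interface

Orientations are given as a 3x3 rotation matrix whose columns are the frame's x, y, z axes.
In Python, from rig import env gives the robot as it stands.
- The arm moves only by the tool play_rows, never from a script. Its arguments are lists of equal length, an entry for each row: "travel": the shift along the world's x, y, z in cm, a list of three; "rotation": the turn, a rotation vector about the world's x, y, z in rad, a list of three; "claw": the finger opening in cm, from 0 to 8.54. A call has 1 to 12 rows; each row shifts and turns the pose as measured when the row begins; what a row does not reach is not made up. A row lasts 1/12 s, in which the tool goes at most 41.7 mm and 7.16 degrees, less where a joint would pass 70% of its speed; a pose out of reach is approached as far as the arm can. A call is refused whole if a number of a shift passes 4.17 or a number of a turn 0.125, either way. A call with a gripper value outside its range is refused whole. The fingers move at their own pace and stop on an object; "squeeze" is the grip in N (left out, the last holds). Time passes only in rows, so rows that do not move let the fingers close. It gives the time, the measured TCP pose, the force and the opening at its end, in the units of the state.
- env.observe(): the state, without advancing time (a new reading comes with each control period).
- env.get_image(name): name is "scene" or "top" or "wrist"; returns the picture (480x640x3 uint8, red, green, blue); there is no depth.
- env.camera_info(name): a dict with "vertical_fov" (degrees; the focal length in pixels is half the picture's height over the tangent of half this angle, whatever the lens; pixels are square), "cx", "cy" (the principal point, pixels), "eye" and "rotation" of the camera in the world. Camera axes: x right, y down, z forward; pixel columns grow to the right and rows downward; lengths in m; the calibration is good to about 2 mm. A picture is of the moment at which its call begins: read the wrist's pose just before it. camera_info takes no time and is no camera call; for the wrist camera it gives the pose at the moment of the call.
- env.close_job(): hands the job in, once; it reports no verdict.
The state is a dict: "time_s": time; "q": joint angles; "qvel": joint speeds; "joint_efforts": joint torques, N m; "position": TCP position; "tool_rot": TCP orientation; "ft_force": force on the tool from outside, world axes, zero at the start; "wrist_torque": the same for the moment, N m; "grip_width": finger opening in m.
Only numpy, scipy, OpenCV 4.12 (cv2) and the standard library are available. Lean on these libraries where they do the work, as an engineer would, in place of code of your own. Each camera call takes 0.05 s, during which the arm holds its last target.

## Working session

There is one attempt and no reset: what is moved stays moved. The work goes in short steps, Python scripts to look and compute and a tool call to move; the robot and the scene stay as the last step left them, time stands still between calls to the robot, and variables do not carry over. Pictures are saved under pics/ and viewed, and the job is handed in when it is done.

Besides the shell and the picture viewer there is one more tool, called after "Call:" as name(argument=value, ...) on one line, values as JSON. play_rows: Moves the arm, as the interface text tells. Its arguments: {"type":"object","properties":{"travel":{"type":"array","items":{"type":"array","items":{"type":"number"}}},"rotation":{"type":"array","items":{"type":"array","items":{"type":"number"}}},"claw":{"type":"array","items":{"type":"number"}},"squeeze":{"type":"number"}},"required":["travel","rotation","claw"]}

```bash
ls; mkdir -p pics
python3 - <<'E'
from rig import env
import cv2,numpy as np
np.set_printoptions(precision=4,suppress=True)
print(env.observe())
for n in("scene","top","wrist"):
    print(n,env.camera_info(n))
    cv2.imwrite(f"pics/{n}0.png",env.get_image(n)[:,:,::-1])
E
```

```text
pics
{'time_s': 0.0, 'q': array([-89.1719,  21.8408,  74.3844,  -0.0019,  83.8585, -12.3367]), 'qvel': array([-0.1129,  0.1506, -0.0225,  0.0606,  0.0139,  0.0217]), 'joint_efforts': array([ -0.001 , -44.8471, -23.128 ,  -0.0003,   0.0049,  -0.    ]), 'position': array([ 0.1252, -0.5352,  0.2307]), 'tool_rot': array([[-0.0001,  0.2278, -0.9737],
       [ 0.0015, -0.9737, -0.2278],
       [-1.    , -0.0014, -0.0003]]), 'ft_force': array([0.252 , 0.5008, 0.1928]), 'wrist_torque': array([-0.0435, -0.0073,  0.0503]), 'grip_width': 0.08531366164336181}
scene {'vertical_fov': 57.92572215011969, 'cx': 316.25737047655787, 'cy': 236.47200888007467, 'eye': array([ 1.2949, -0.5232,  0.5721]), 'rotation': array([[ 0.5496,  0.4289, -0.7169],
       [ 0.8353, -0.2655,  0.4815],
       [ 0.0161, -0.8635, -0.5041]])}
top {'vertical_fov': 44.15159954195356, 'cx': 321.81332737915693, 'cy': 236.33478365336822, 'eye': array([ 0.4186, -0.0493,  1.1571]), 'rotation': array([[-0.0164, -0.989 ,  0.1472],
       [-0.9998,  0.0149, -0.0117],
       [ 0.0094, -0.1474, -0.989 ]])}
wrist {'vertical_fov': 70.686665822817, 'cx': 318.39092967285245, 'cy': 239.6981921245261, 'eye': array([ 0.2001, -0.518 ,  0.3737]), 'rotation': array([[ 0.228 , -0.9285, -0.2929],
       [-0.9736, -0.218 , -0.0669],
       [-0.0017,  0.3005, -0.9538]])}
```

View pics/scene0.png

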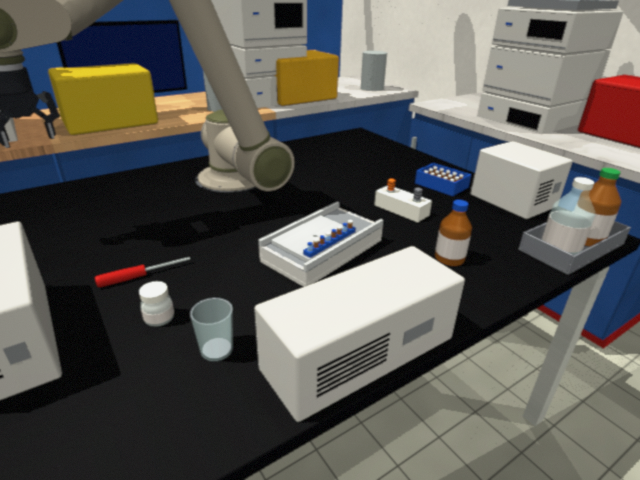

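View pics/top0.png

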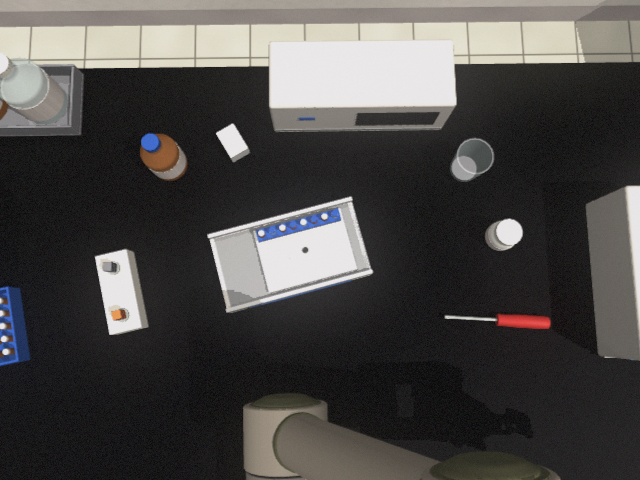

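View pics/wrist0.png

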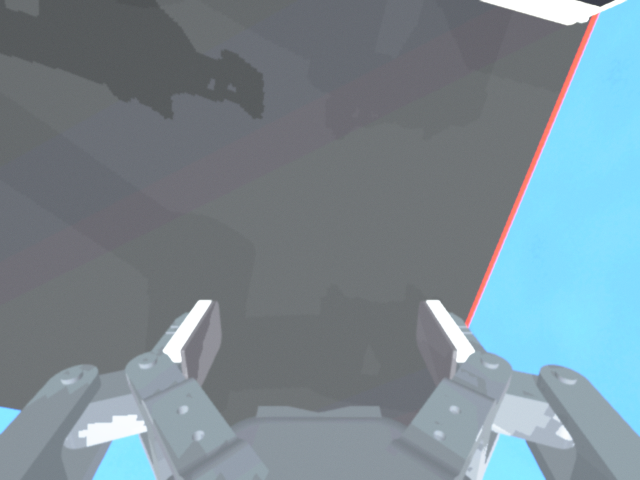

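The top view shows the orange pin at (117,314) and the grey one at (110,267). The tray hole is at (305,250), and sampler +y points left in the image. I'll zoom in for detail.

```bash
cat > h.py <<'E'
import cv2,numpy as np
np.set_printoptions(precision=4,suppress=True)
def ray(ci,u,v):
    f=240/np.tan(np.radians(ci["vertical_fov"]/2))
    d=np.array([(u-ci["cx"])/f,(v-ci["cy"])/f,1.]); return ci["rotation"]@d
def atz(ci,u,v,z):
    d=ray(ci,u,v); e=ci["eye"]; return e+d*(z-e[2])/d[2]
def proj(ci,p):
    f=240/np.tan(np.radians(ci["vertical_fov"]/2))
    c=ci["rotation"].T@(np.asarray(p)-ci["eye"]); return np.array([ci["cx"]+f*c[0]/c[2],ci["cy"]+f*c[1]/c[2]])
E
python3 - <<'E'
import cv2,numpy as np
i=cv2.imread("pics/top0.png")
a=cv2.resize(i[240:340,90:160],None,fx=5.7,fy=5.7,interpolation=cv2.INTER_NEAREST)
b=cv2.resize(i[190:320,200:380],None,fx=4.4,fy=4.4,interpolation=cv2.INTER_NEAREST)
cv2.imwrite("pics/za.png",a);cv2.imwrite("pics/zb.png",b)
h=cv2.cvtColor(i,cv2.COLOR_BGR2HSV)
m=((h[...,0]<18)&(h[...,1]>150)&(h[...,2]>120)); m[:, :90]=0;m[:,160:]=0;m[:300]=0
y,x=np.nonzero(m);print(len(x),x.mean(),y.mean(),x.min(),x.max(),y.min(),y.max())
E
```

```text
70 116.82857142857142 314.3 112 124 310 318
```

View pics/za.png

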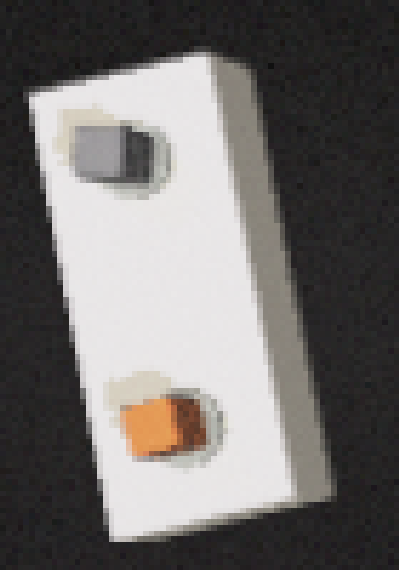

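View pics/zb.png

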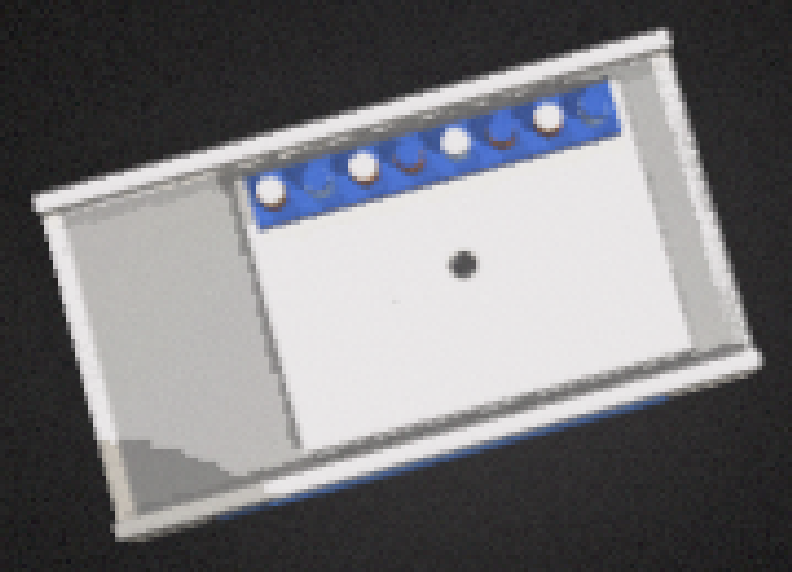

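Run:
```python
from h import *
from rig import env
ci=env.camera_info("top")
A=lambda u,v,z:atz(ci,u/5.7+90-.4,v/5.7+240-.4,z)
B=lambda u,v,z:atz(ci,u/4.4+200-.4,v/4.4+190-.4,z)
print("grip",A(152,426,.082),"grey",A(99,152,.082))
s=[A(*p,.046) for p in[(28,93),(210,52),(297,500),(110,540)]]
print("stand",s,np.mean(s,0))
ax=lambda d:np.degrees(np.arctan2(d[1],d[0]))
print("stand x",ax(s[0]-s[3]),ax(s[1]-s[2]),"y",ax(s[1]-s[0]),np.linalg.norm(s[0]-s[3]))
c=np.mean(s,0);print("holes",(s[0]+s[1]-s[2]-s[3])/2*.3+c,c-(s[0]+s[1]-s[2]-s[3])/2*.3)
print("hole",B(463,264,.056))
r=[B(*p,.061) for p in[(35,195),(668,30),(758,368),(118,538)]]
print("sampler",np.mean(r,0),"y",ax(r[0]-r[1]),ax(r[3]-r[2]),np.linalg.norm(r[0]-r[1]), "x",ax(r[0]-r[3]),ax(r[1]-r[2]),np.linalg.norm(r[0]-r[3]))
print("tray",[B(*p,.056) for p in [(300,448),(690,350)]],ax(B(300,448,.056)-B(690,350,.056)))
g=[A(*p,.082) for p in[(121,405),(170,393),(183,447),(135,457)]]
print("grip axes",ax(g[1]-g[0]),ax(g[2]-g[3]),ax(g[0]-g[3]),ax(g[1]-g[2]))
```

```text
grip [0.4426 0.3094 0.082 ] grey [0.5295 0.3292 0.082 ]
stand [array([0.5532, 0.3659, 0.046 ]), array([0.5659, 0.3065, 0.046 ]), array([0.4188, 0.2736, 0.046 ]), array([0.407 , 0.3337, 0.046 ])] [0.4862 0.3199 0.046 ]
stand x 12.453666350548936 12.589430332053974 y -77.90798076638178 0.14972774335342878
holes [0.5302 0.3297 0.046 ] [0.4422 0.3102 0.046 ]
hole [ 0.5579 -0.0301  0.056 ]
sampler [ 0.5506 -0.0018  0.061 ] y 104.03971341272057 103.94212031611299 0.27926724318175755 x 14.021701082791596 13.288151967627602 0.14974661944917542
tray [array([0.4808, 0.0395, 0.056 ]), array([ 0.5196, -0.126 ,  0.056 ])] 103.20983525917796
grip axes -77.05599020552197 -79.12199506405395 16.947185648426995 15.333071700803387
```

Call:
play_rows(travel=[[2.6, 3.1, 0], [2.6, 3.1, 0], [2.6, 3.1, 0], [2.6, 3.1, 0], [2.6, 3.1, 0], [2.6, 3.1, 0], [2.6, 3.1, 0], [2.6, 3.1, 0], [2.6, 3.1, 0], [1.0, 3.7, 0], [1.0, 3.7, 0], [1.0, 3.7, 0]], rotation=[[0, 0, 0], [0, 0, 0], [0, 0, 0], [0, 0, 0], [0, 0, 0], [0, 0, 0], [0, 0, 0], [0, 0, 0], [0, 0, 0], [0, 0, 0], [0, 0, 0], [0, 0, 0]], claw=[8.5, 8.5, 8.5, 8.5, 8.5, 8.5, 8.5, 8.5, 8.5, 8.5, 8.5, 8.5])

```text
time_s: 1.15
position: [0.3919, -0.1337, 0.2272]
tool_rot: [[-0.001, 0.216, -0.976], [0.004, -0.976, -0.216], [-1.0, -0.004, 0.0]]
ft_force: [0.9, -0.1, 0.3]
grip_width: 0.0851
```

Call:
play_rows(travel=[[0.4, 3.6, 0], [0.4, 3.6, 0], [0.4, 3.6, 0], [0.4, 3.6, 0], [0.4, 3.6, 0], [0.4, 3.6, 0], [0.4, 3.6, 0], [0.4, 3.6, 0], [0.4, 3.6, 0], [0.4, 3.6, 0], [0.4, 3.6, 0], [0.4, 3.6, 0]], rotation=[[0, 0, 0], [0, 0, 0], [0, 0, 0], [0, 0, 0], [0, 0, 0], [0, 0, 0], [0, 0, 0], [0, 0, 0], [0, 0, 0], [0, 0, 0], [0, 0, 0], [0, 0, 0]], claw=[8.5, 8.5, 8.5, 8.5, 8.5, 8.5, 8.5, 8.5, 8.5, 8.5, 8.5, 8.5])

```text
time_s: 2.15
position: [0.4366, 0.3221, 0.2265]
tool_rot: [[-0.002, 0.217, -0.976], [0.004, -0.976, -0.217], [-1.0, -0.004, 0.001]]
ft_force: [0.9, -0.2, -0.1]
grip_width: 0.0853
```

```bash
cat > look.py <<'E'
import sys
from h import *
from rig import env
def look(n,name):
    o=env.observe(); ci=env.camera_info(n); im=env.get_image(n)[:,:,::-1].copy()
    cv2.imwrite(f"pics/{name}.png",im); np.savez(f"pics/{name}.npz",**ci,pos=o["position"],rot=o["tool_rot"])
    print(o["time_s"],o["position"],o["tool_rot"].round(4).tolist(),o["ft_force"],o["grip_width"])
if __name__=="__main__": look(sys.argv[1],sys.argv[2])
E
python3 look.py wrist w1
```

```text
2.15 [0.4366 0.3221 0.2265] [[-0.0018, 0.2169, -0.9762], [0.0038, -0.9762, -0.2169], [-1.0, -0.0041, 0.001]] [ 0.8516 -0.2391 -0.0631] 0.08532608007994179
```

View pics/w1.png

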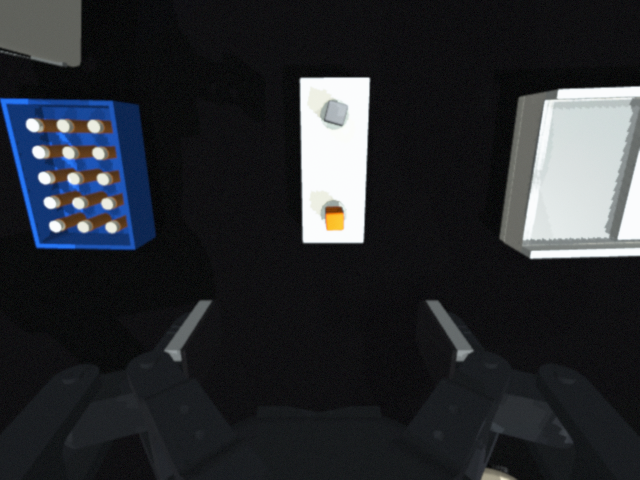

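Run:
```python
import cv2
i=cv2.imread("pics/w1.png")
cv2.imwrite("pics/w1z.png",cv2.resize(i[180:260,290:380],None,fx=7,fy=7,interpolation=cv2.INTER_NEAREST))
```

```text
(no output)
```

View pics/w1z.png

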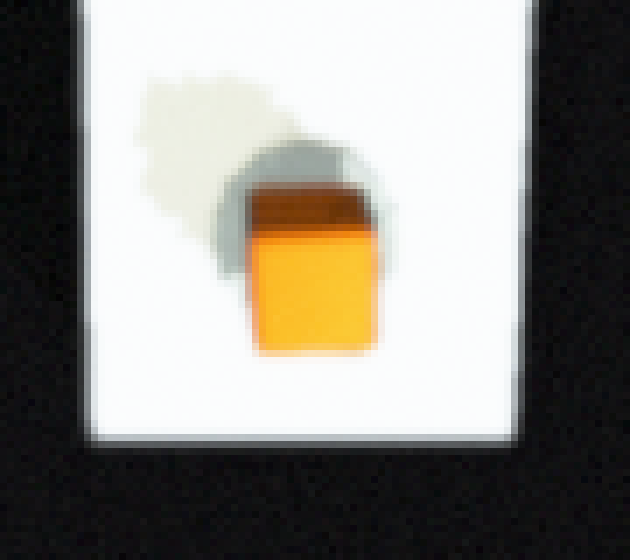

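Run:
```python
from h import *
ci=dict(np.load("pics/w1.npz"))
A=lambda u,v,z:atz(ci,u/7+290-.4,v/7+180-.4,z)
g=[A(*p,.082) for p in[(247,230),(378,230),(375,354),(257,354)]]
print(g,np.mean(g,0)); print(ci["pos"])
c=[A(*p,.046) for p in[(92,440),(518,440)]]; print(c)
ax=lambda d:np.degrees(np.arctan2(d[1],d[0])); print(ax(c[0]-c[1]),ax(g[0]-g[3]),ax(g[1]-g[2]),ax(g[3]-g[2]))
```

```text
[array([0.4484, 0.3196, 0.082 ]), array([0.4519, 0.3038, 0.082 ]), array([0.4363, 0.3003, 0.082 ]), array([0.433 , 0.3148, 0.082 ])] [0.4424 0.3096 0.082 ]
[0.4366 0.3221 0.2265]
[array([0.4055, 0.3322, 0.046 ]), array([0.4188, 0.2725, 0.046 ])]
102.62520772404898 17.377864942470666 12.472325409486977 102.61482387664266
```

Call:
play_rows(travel=[[0.3, -0.65, 0], [0.3, -0.6, -2], [0, 0, -3], [0, 0, -3], [0, 0, -3], [0, 0, -2], [0, 0, -1], [0, 0, 0]], rotation=[[-0.004, -0.002, 0], [0, 0, 0], [0, 0, 0], [0, 0, 0], [0, 0, 0], [0, 0, 0], [0, 0, 0], [0, 0, 0]], claw=[8.5, 8.5, 8.5, 8.5, 8.5, 8.5, 8.5, 8.5])

```text
time_s: 2.87
position: [0.4424, 0.3121, 0.0801]
tool_rot: [[0.002, 0.223, -0.975], [0.001, -0.975, -0.223], [-1.0, -0.001, -0.002]]
ft_force: [0.2, -0.6, -0.5]
grip_width: 0.0853
```

```bash
python3 look.py wrist w2
```

```text
2.8667 [0.4424 0.3121 0.0801] [[0.0019, 0.2232, -0.9748], [0.0011, -0.9748, -0.2232], [-1.0, -0.0007, -0.0021]] [ 0.1896 -0.5534 -0.4578] 0.08528445664206229
```

View pics/w2.png

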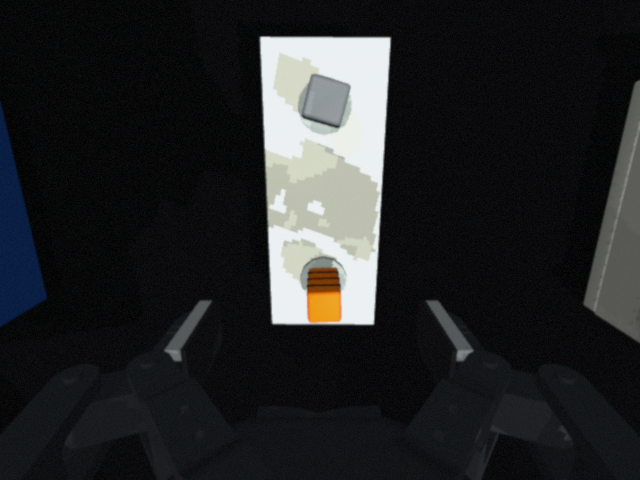

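Run:
```python
from h import *
ci=dict(np.load("pics/w2.npz"))
for p in[(324,307),(307,292),(340,292),(341.5,322),(308,322)]: print(atz(ci,*p,.082))
```

```text
[0.4425 0.3095 0.082 ]
[0.4482 0.3188 0.082 ]
[0.4516 0.304  0.082 ]
[0.4366 0.2996 0.082 ]
[0.4331 0.315  0.082 ]
```

Call:
play_rows(travel=[[0, -0.25, -1.2], [0, 0, -1.1], [0, 0, -0.4], [0, 0, 0], [0, 0, 0], [0, 0, 0], [0, 0, 0], [0, 0, 0], [0, 0, 0], [0, 0, 0]], rotation=[[0, 0, 0], [0, 0, 0], [0, 0, 0], [0, 0, 0], [0, 0, 0], [0, 0, 0], [0, 0, 0], [0, 0, 0], [0, 0, 0], [0, 0, 0]], claw=[8.5, 8.5, 8.5, 0.5, 0.5, 0.5, 0.5, 0.5, 0.5, 0.5], squeeze=60)

```text
time_s: 3.75
position: [0.4472, 0.3089, 0.0615]
tool_rot: [[0.015, 0.221, -0.975], [0.006, -0.975, -0.221], [-1.0, -0.002, -0.016]]
ft_force: [-0.4, 0.6, -1.9]
grip_width: 0.0148
```

```bash
python3 look.py wrist w3;python3 look.py scene s3; python3 -c "
import cv2
i=cv2.imread('pics/s3.png');cv2.imwrite('pics/s3z.png',cv2.resize(i[80:240,330:490],None,fx=3.7,fy=3.7))"
```

```text
3.75 [0.4472 0.3089 0.0615] [[0.0154, 0.2212, -0.9751], [0.006, -0.9752, -0.2211], [-0.9999, -0.0024, -0.0164]] [-0.4412  0.6049 -1.8771] 0.014781543428134774
3.8 [0.4471 0.3089 0.0615] [[0.0153, 0.2212, -0.9751], [0.0059, -0.9752, -0.2212], [-0.9999, -0.0024, -0.0162]] [ 0.2978 -0.3171 -1.4238] 0.014757348810015282
```

View pics/w3.png

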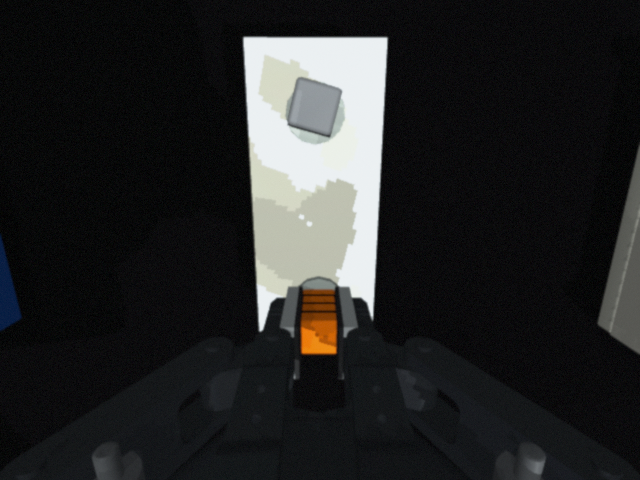

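View pics/s3z.png

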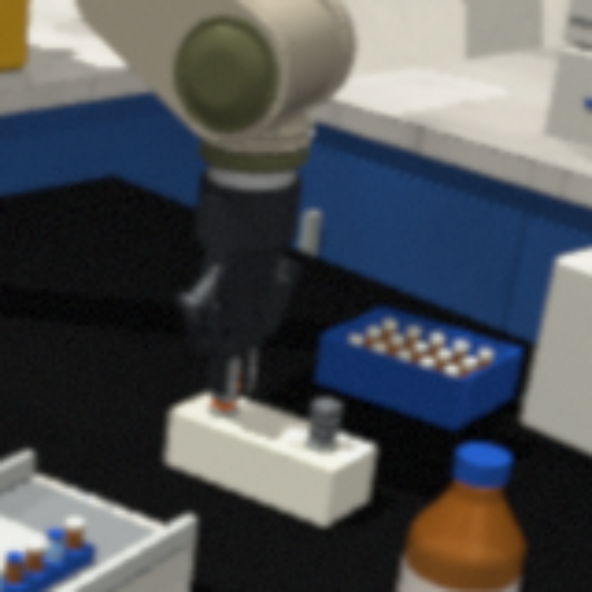

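Call:
play_rows(travel=[[0, 0, 0], [0, 0, 0], [0, 0, 0], [-0.23, 0.03, 0], [-0.23, 0.03, 0], [0, 0, 0], [0, 0, 0]], rotation=[[0, 0, 0], [0, 0, 0], [0, 0, 0], [-0.003, 0.008, 0], [-0.003, 0.008, 0], [0, 0, 0], [0, 0, 0]], claw=[4, 4, 4, 4, 4, 4, 4])

```text
time_s: 4.43
position: [0.4418, 0.3096, 0.0611]
tool_rot: [[-0.003, 0.221, -0.975], [-0.001, -0.975, -0.221], [-1.0, 0.0, 0.003]]
ft_force: [-0.5, 0.5, 0.3]
grip_width: 0.0397
```

Call:
play_rows(travel=[[0, 0, -0.2], [0, 0, 0], [0, 0, 0]], rotation=[[0, 0.001, 0], [0, 0, 0], [0, 0, 0]], claw=[4, 1.0, 1.0])

```text
time_s: 4.68
position: [0.4418, 0.3096, 0.0589]
tool_rot: [[-0.004, 0.221, -0.975], [-0.001, -0.975, -0.221], [-1.0, 0.0, 0.004]]
ft_force: [0.8, -0.9, 0.9]
grip_width: 0.0169
```

Call:
play_rows(travel=[[0, 0, 0], [0, 0, 0]], rotation=[[0, 0, 0], [0, 0, 0]], claw=[1.0, 1.0])

```text
time_s: 4.85
position: [0.4419, 0.3097, 0.0591]
tool_rot: [[-0.004, 0.221, -0.975], [-0.001, -0.975, -0.221], [-1.0, -0.0, 0.004]]
ft_force: [-0.3, 0.1, -1.7]
grip_width: 0.0147
```

Call:
play_rows(travel=[[0, 0, 1.0], [0, 0, 2], [0, 0, 3], [0, 0, 3], [0, 0, 2.5], [0.6, -1.8, 0], [1.1, -3.4, 0], [1.1, -3.4, 0], [1.1, -3.4, 0], [1.1, -3.4, 0], [1.1, -3.4, 0], [1.1, -3.4, 0]], rotation=[[0, 0, 0], [0, 0, 0], [0, 0, 0], [0, 0, 0], [0, 0, 0], [0, 0, 0], [0, 0, 0], [0, 0, 0], [0, 0, 0], [0, 0, 0], [0, 0, 0], [0, 0, 0]], claw=[1, 1, 1, 1, 1, 1, 1, 1, 1, 1, 1, 1])

```text
time_s: 5.85
position: [0.5111, 0.0834, 0.1875]
tool_rot: [[-0.0, 0.233, -0.973], [-0.0, -0.973, -0.233], [-1.0, 0.0, 0.001]]
ft_force: [1.2, -0.1, -0.8]
grip_width: 0.0148
```

Call:
play_rows(travel=[[1.1, -3.4, 0], [1.0, -3, 0], [0, 0, 0], [0, 0, 0]], rotation=[[0, 0, 0], [0, 0, 0], [0, 0, 0], [0, 0, 0]], claw=[1, 1, 1, 1])

```text
time_s: 6.18
position: [0.5338, 0.0093, 0.19]
tool_rot: [[0.002, 0.225, -0.974], [-0.002, -0.974, -0.225], [-1.0, 0.002, -0.001]]
ft_force: [-0.1, 0.5, -0.9]
grip_width: 0.0148
```

```bash
python3 look.py wrist w4
```

```text
6.1833 [0.5338 0.0093 0.19  ] [[0.0016, 0.2251, -0.9743], [-0.002, -0.9743, -0.2251], [-1.0, 0.0023, -0.0012]] [-0.1249  0.497  -0.9086] 0.01479760898541779
```

View pics/w4.png

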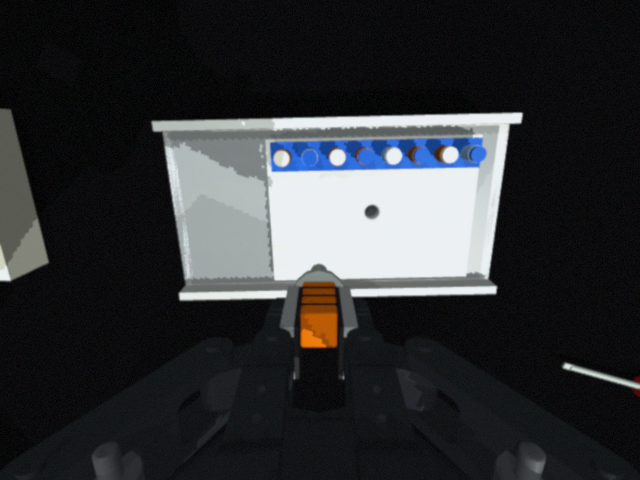

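Run:
```python
from h import *
i=cv2.imread("pics/w4.png")
g=cv2.cvtColor(i,cv2.COLOR_BGR2GRAY)[200:225,360:385]
w=np.clip(170-g.astype(float),0,None);y,x=np.mgrid[200:225,360:385];print((w*x).sum()/w.sum(),(w*y).sum()/w.sum())
ci=dict(np.load("pics/w4.npz"))
h=atz(ci,(w*x).sum()/w.sum(),(w*y).sum()/w.sum(),.056);print("hole",h)
ax=lambda d:np.degrees(np.arctan2(d[1],d[0]))
a=lambda p,z:atz(ci,*p,z)
print(ax(a((153,126),.061)-a((521,119),.061)),ax(a((180,297),.061)-a((496,290),.061)))
p=ci["pos"]+np.array([.0006,-.0002,-.0131]); print("tip pred px",proj(ci,p-[0,0,.030]),proj(ci,p-[0,0,.025]),"grip top",proj(ci,p+[0,0,.036]))
cv2.imwrite("pics/w4z.png",cv2.resize(i[250:360,270:370],None,fx=5,fy=5,interpolation=cv2.INTER_NEAREST))
```

```text
371.14632194028655 210.98311054190347
hole [ 0.5583 -0.0305  0.056 ]
104.05998923273137 104.375286114954
tip pred px [318.8342 268.2574] [318.8607 271.5459] grip top [319.3322 330.0494]
```

View pics/w4z.png

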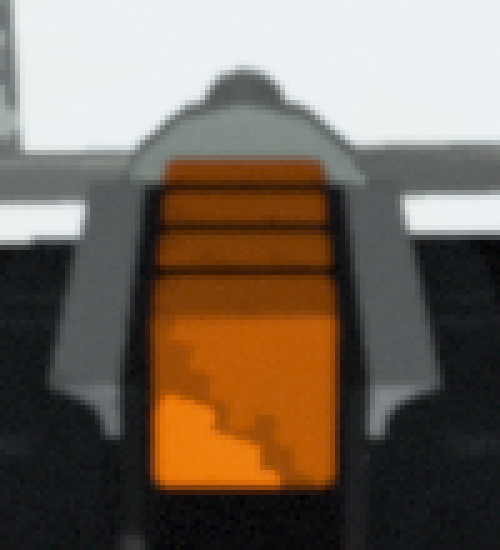

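Call:
play_rows(travel=[[1.2, -2, 0], [1.2, -2, -1.5], [0, 0, -3], [0, 0, -2], [0, 0, -0.8], [0, 0, 0]], rotation=[[0, 0, 0], [0, 0, 0], [0, 0, 0], [0, 0, 0], [0, 0, 0], [0, 0, 0]], claw=[1, 1, 1, 1, 1, 1])

```text
time_s: 6.73
position: [0.5578, -0.0253, 0.118]
tool_rot: [[0.006, 0.234, -0.972], [-0.002, -0.972, -0.234], [-1.0, 0.004, -0.006]]
ft_force: [-0.2, 0.5, -0.8]
grip_width: 0.0148
```

```bash
python3 look.py wrist w5
```

```text
6.7333 [ 0.5578 -0.0253  0.118 ] [[0.0063, 0.2336, -0.9723], [-0.0024, -0.9723, -0.2337], [-1.0, 0.0038, -0.0055]] [-0.1913  0.4643 -0.8157] 0.014804951105099214
```

View pics/w5.png

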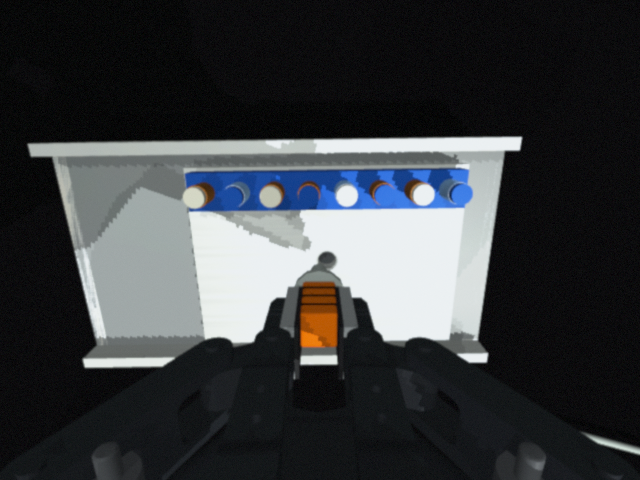

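```bash
cat > tip.py <<'E'
from h import *
# pin in tool frame from grasp
R0=np.array([[-.004,.221,-.975],[-.001,-.975,-.221],[-1,0,.004]]);U,_,V=np.linalg.svd(R0);R0=U@V
p0=np.array([.4419,.3097,.0591]); 
ORG=R0.T@(np.array([.4425,.3095,.046])-p0); UP=R0.T@np.array([0,0,1.])
def tip(p,R): return p+R@(ORG-.030*UP), R@UP, p+R@ORG
E
python3 - <<'E'
from tip import *
ci=dict(np.load("pics/w5.npz"))
i=cv2.imread("pics/w5.png");g=cv2.cvtColor(i,cv2.COLOR_BGR2GRAY)
print(g[248:272,312:342])
print(atz(ci,327.5,260,.056),tip(ci["pos"],ci["rot"]))
E
```

```text
[[239 239 239 239 240 239 239 239 239 239 239 239 239 239 239 239 239 240
  239 240 239 239 239 239 239 239 240 239 239 239]
 [239 240 239 238 240 239 239 239 239 238 238 239 238 238 237 237 237 238
  239 240 239 239 239 240 239 239 239 239 239 239]
 [239 239 240 240 239 238 239 240 239 239 237 235 230 225 224 221 225 229
  234 236 238 239 239 239 239 239 240 239 239 239]
 [239 239 239 239 239 239 239 239 237 232 223 208 189 171 166 163 171 187
  204 219 229 236 239 239 238 239 239 239 238 239]
 [239 239 239 239 239 239 239 236 228 209 173 139 117 104  97  97 103 118
  138 165 199 223 235 239 239 239 239 239 239 239]
 [239 239 239 239 239 239 235 228 203 162 111  78  66  60  62  66  68  71
   80 105 143 185 223 235 239 239 239 239 239 239]
 [238 238 238 239 239 236 228 201 150 103  70  55  51  52  54  60  63  63
   66  70  93 139 191 224 234 239 239 240 239 239]
 [239 239 239 239 237 233 209 155 100  64  56  54  53  52  58  64  64  62
   63  64  74  97 150 197 225 237 240 239 240 239]
 [239 238 239 239 236 223 180 111  65  58  56  58  55  55  62  65  67  65
   67  68  67  78 110 160 
[... 1335 characters left out ...]
8 105 108 109
  119 134 155 184 217 232 238 239 239 238 239 239]
 [109  88  88  89  89  92  95  91  91  87  84  84  84  90 109 125 133 139
  150 163 181 215 231 238 239 239 239 239 239 239]
 [ 95  88  94  91  90  93  91  93  91  88  88  89  86  89 106 134 147 156
  176 197 215 231 238 239 239 239 239 239 240 239]
 [ 90  93  94  95 100 100 101 102  99  98  95  92  87  89  97 115 128 146
  185 218 231 237 239 239 238 239 239 239 239 239]
 [ 99 102 106 110 116 122 126 124 122 115 108 104 101  96  95  95  98 114
  146 189 223 235 238 239 239 239 239 239 239 238]]
[ 0.5581 -0.0315  0.056 ] (array([ 0.5589, -0.0256,  0.075 ]), array([-0.0102,  0.0014,  0.9999]), array([ 0.5586, -0.0255,  0.1049]))
```

Call:
play_rows(travel=[[0, -0.4, -0.3], [-0.04, -0.14, 0], [0, 0, 0]], rotation=[[0.001, 0.008, 0], [0, 0.002, 0], [0, 0, 0]], claw=[1, 1, 1])

```text
time_s: 7.03
position: [0.5587, -0.0297, 0.119]
tool_rot: [[0.001, 0.236, -0.972], [-0.003, -0.972, -0.236], [-1.0, 0.003, -0.0]]
ft_force: [0.3, -0.1, 0.3]
grip_width: 0.0146
```

```bash
python3 look.py wrist w6
python3 - <<'E'
from tip import *
ci=dict(np.load("pics/w6.npz"));print(tip(ci["pos"],ci["rot"]))
i=cv2.imread("pics/w6.png");cv2.imwrite("pics/w6z.png",cv2.resize(i[240:350,270:370],None,fx=5,fy=5,interpolation=cv2.INTER_NEAREST))
E
```

```text
7.0333 [ 0.5587 -0.0297  0.119 ] [[0.0009, 0.2364, -0.9717], [-0.0027, -0.9716, -0.2364], [-1.0, 0.0028, -0.0002]] [ 0.2768 -0.0591  0.3452] 0.014623342318299482
(array([ 0.5595, -0.03  ,  0.0759]), array([-0.0048,  0.0017,  1.    ]), array([ 0.5594, -0.0299,  0.1059]))
```

View pics/w6z.png

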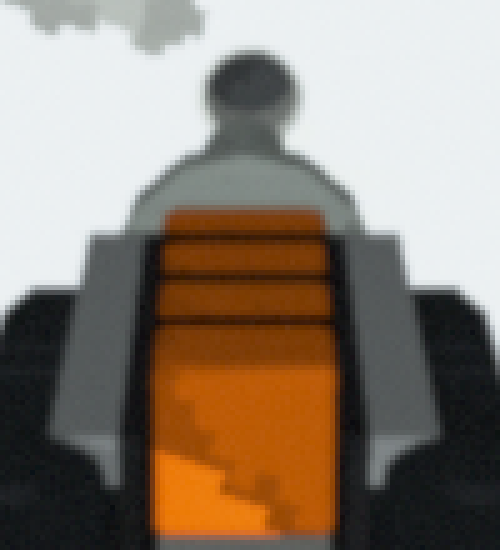

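```bash
python3 - <<'E'
from tip import *
ci=dict(np.load("pics/w6.npz"))
g=cv2.cvtColor(cv2.imread("pics/w6.png"),cv2.COLOR_BGR2GRAY).astype(int)
print(g[255,305:336]);print(g[248:270,320])
for u,v in((320,257.2),(320,256.6)):print(atz(ci,u,v,.056))
print(proj(ci,[.558,-.0309,.056]))
E
python3 -c "
from rig import env
o=env.observe();print(o['qvel'],o['position'])"
```

```text
[239 239 239 239 235 223 178 113  67  56  54  56  53  57  59  65  68  65
  70  66  65  71  99 153 205 233 238 240 239 239 239]
[236 216 149  82  60  59  63  65  66  68  68  67  68  72  85  95  92  88
  89  87  89  89]
[ 0.559  -0.0309  0.056 ]
[ 0.5594 -0.0308  0.056 ]
[319.6794 258.6573]
[-0.00127729  0.04591818  0.39449726 -0.0647431  -0.40965111  0.13736944] [ 0.55875226 -0.02968525  0.11904188]
```

Call:
play_rows(travel=[[-0.1, -0.1, -0.8], [0, 0, -0.6]], rotation=[[0.002, 0.005, 0], [0, 0, 0]], claw=[1, 1])

```text
time_s: 7.25
position: [0.5586, -0.0309, 0.1064]
tool_rot: [[0.0, 0.236, -0.972], [-0.002, -0.972, -0.236], [-1.0, 0.002, 0.0]]
ft_force: [0.4, 0.3, -1.1]
grip_width: 0.0147
```

```bash
cat > t.py <<'E'
from tip import *
from rig import env
o=env.observe();t,u,g=tip(o["position"],o["tool_rot"])
print(o["time_s"],"tip",t,"up",u[:2],"org",g,"F",o["ft_force"],"M",o["wrist_torque"],"w",o["grip_width"])
a=np.radians(14.1);ex=np.array([np.cos(a),np.sin(a)]);ey=np.array([-np.sin(a),np.cos(a)])
d=t[:2]-[.5583,-.0309];print("rel hole0: x %.4f y %.4f"%(d@ex,d@ey),"qv",np.abs(o["qvel"]).max())
E
python3 t.py
```

```text
7.25 tip [ 0.5594 -0.0311  0.0633] up [-0.004   0.0007] org [ 0.5593 -0.0311  0.0933] F [ 0.369   0.3113 -1.0658] M [0.0407 0.0011 0.0413] w 0.014741735338343215
rel hole0: x 0.0010 y -0.0005 qv 10.457463885253064
```

Call:
play_rows(travel=[[-0.15, 0, -0.2], [0, 0, -0.3]], rotation=[[0.001, 0.005, 0], [0, 0, 0]], claw=[1, 1])

```text
time_s: 7.42
position: [0.5566, -0.0309, 0.1002]
tool_rot: [[-0.006, 0.236, -0.972], [-0.0, -0.972, -0.236], [-1.0, -0.001, 0.006]]
ft_force: [0.5, -0.2, -1.0]
grip_width: 0.0146
```

```bash
python3 t.py
```

```text
7.4167 tip [ 0.5571 -0.0311  0.0571] up [ 0.0025 -0.0007] org [ 0.5572 -0.0311  0.0871] F [ 0.4589 -0.2062 -0.9889] M [ 0.0306 -0.0245 -0.0385] w 0.014567081926430742
rel hole0: x -0.0012 y 0.0001 qv 6.378699773196325
```

Call:
play_rows(travel=[[0.12, 0, 0], [0, 0, 0]], rotation=[[0, -0.002, 0], [0, 0, 0]], claw=[1, 1])

```text
time_s: 7.58
position: [0.5575, -0.0309, 0.0991]
tool_rot: [[-0.006, 0.236, -0.972], [0.0, -0.972, -0.236], [-1.0, -0.002, 0.006]]
ft_force: [-0.1, 0.7, -0.9]
grip_width: 0.0146
```

```bash
python3 t.py
```

```text
7.5833 tip [ 0.558 -0.031  0.056] up [ 0.0021 -0.0012] org [ 0.558 -0.031  0.086] F [-0.1106  0.6501 -0.9305] M [-0.0158 -0.0274 -0.0245] w 0.014636976963817341
rel hole0: x -0.0003 y -0.0000 qv 0.5968511574181835
```

Aligned. I'll descend into the hole in small steps.

Call:
play_rows(travel=[[0, 0, -0.3], [0, 0, -0.3], [0, 0, -0.2]], rotation=[[0, -0.001, 0], [0, 0, 0], [0, 0, 0]], claw=[1, 1, 1])

```text
time_s: 7.83
position: [0.5578, -0.0309, 0.0909]
tool_rot: [[-0.004, 0.236, -0.972], [-0.0, -0.972, -0.236], [-1.0, -0.001, 0.004]]
ft_force: [0.2, 0.1, -1.1]
grip_width: 0.0144
```

```bash
python3 t.py
```

```text
7.8333 tip [ 0.5585 -0.0311  0.0478] up [-0.0002 -0.0009] org [ 0.5584 -0.0311  0.0778] F [ 0.2181  0.0779 -1.0893] M [-0.0187 -0.0167  0.0259] w 0.014369227912627515
rel hole0: x 0.0001 y -0.0002 qv 3.630133592907035
```

Call:
play_rows(travel=[[0, 0, -0.3], [0, 0, -0.25], [0, 0, -0.1]], rotation=[[0, 0, 0], [0, 0, 0], [0, 0, 0]], claw=[1, 1, 1])

```text
time_s: 8.08
position: [0.5577, -0.0309, 0.0834]
tool_rot: [[-0.004, 0.236, -0.972], [0.0, -0.972, -0.236], [-1.0, -0.001, 0.004]]
ft_force: [0.5, 0.2, -0.6]
grip_width: 0.015
```

```bash
python3 t.py
```

```text
8.0833 tip [ 0.5583 -0.031   0.0403] up [ 0.0002 -0.001 ] org [ 0.5583 -0.0311  0.0703] F [ 0.4689  0.2046 -0.6336] M [-0.0068  0.0334  0.0193] w 0.015005548446874895
rel hole0: x -0.0000 y -0.0001 qv 1.7732961017149804
```

Call:
play_rows(travel=[[0, 0, -0.1], [0, 0, -0.1]], rotation=[[0, 0, 0], [0, 0, 0]], claw=[1, 1])

```text
time_s: 8.25
position: [0.5581, -0.0309, 0.0823]
tool_rot: [[-0.003, 0.236, -0.972], [-0.0, -0.972, -0.236], [-1.0, -0.0, 0.003]]
ft_force: [-3.0, 1.6, 14.9]
grip_width: 0.0148
```

```bash
python3 t.py
```

```text
8.25 tip [ 0.5587 -0.031   0.0392] up [-0.0009 -0.0008] org [ 0.5587 -0.0311  0.0692] F [-2.9605  1.5795 14.9329] M [ 0.2412  0.8733 -0.0019] w 0.014751900345265849
rel hole0: x 0.0004 y -0.0002 qv 0.9110170806435377
```

Call:
play_rows(travel=[[-0.06, 0.15, 0], [-0.05, 0.2, -0.03], [-0.05, 0.2, -0.03], [-0.05, 0.2, -0.03]], rotation=[[0, 0, 0], [0, 0, 0], [0, 0, 0], [0, 0, 0]], claw=[1, 1, 1, 1])

```text
time_s: 8.58
position: [0.5567, -0.025, 0.0828]
tool_rot: [[-0.0, 0.236, -0.972], [-0.005, -0.972, -0.236], [-1.0, 0.004, 0.001]]
ft_force: [-0.6, -4.6, 3.3]
grip_width: 0.0149
```

```bash
python3 t.py
```

```text
8.5833 tip [ 0.5575 -0.0254  0.0397] up [-0.0039  0.0035] org [ 0.5574 -0.0253  0.0697] F [-0.6354 -4.5891  3.2588] M [-0.9151  0.1727 -0.0449] w 0.01490206123096813
rel hole0: x 0.0005 y 0.0056 qv 2.5304177257970766
```

Call:
play_rows(travel=[[-0.05, 0.16, -0.04], [-0.05, 0.16, -0.04], [-0.04, 0.16, -0.04], [-0.04, 0.16, -0.04], [-0.04, 0.16, -0.04]], rotation=[[0.002, 0.002, 0], [0.001, 0.001, 0], [0.001, 0.001, 0], [0.001, 0.001, 0], [0.001, 0.001, 0]], claw=[1, 1, 1, 1, 1])

```text
time_s: 9.0
position: [0.5554, -0.0188, 0.0827]
tool_rot: [[-0.003, 0.237, -0.972], [-0.004, -0.972, -0.237], [-1.0, 0.003, 0.004]]
ft_force: [-1.4, -5.0, 5.6]
grip_width: 0.0147
```

```bash
python3 t.py
```

```text
9.0 tip [ 0.5561 -0.0191  0.0396] up [-0.0011  0.003 ] org [ 0.556  -0.019   0.0696] F [-1.3885 -4.9673  5.6225] M [-1.1961  0.3387 -0.0236] w 0.01471174705359814
rel hole0: x 0.0007 y 0.0120 qv 1.4628177229268247
```

Call:
play_rows(travel=[[-0.06, 0.17, -0.04], [-0.05, 0.17, -0.04], [-0.05, 0.17, -0.04], [-0.05, 0.17, -0.04], [-0.05, 0.17, -0.04]], rotation=[[0.002, 0.001, 0], [0.001, 0, 0], [0.001, 0, 0], [0.001, 0, 0], [0.001, 0, 0]], claw=[1, 1, 1, 1, 1])

```text
time_s: 9.42
position: [0.5537, -0.0126, 0.0827]
tool_rot: [[-0.001, 0.237, -0.971], [-0.004, -0.971, -0.237], [-1.0, 0.004, 0.002]]
ft_force: [-0.3, -5.4, 5.3]
grip_width: 0.0144
```

```bash
python3 t.py
```

```text
9.4167 tip [ 0.5545 -0.0129  0.0396] up [-0.0033  0.0031] org [ 0.5544 -0.0128  0.0696] F [-0.3188 -5.4429  5.331 ] M [-1.2277  0.3224 -0.0086] w 0.014420606330235605
rel hole0: x 0.0007 y 0.0184 qv 1.522740270337136
```

Call:
play_rows(travel=[[-0.05, 0.17, -0.04], [-0.05, 0.17, -0.04], [-0.05, 0.17, -0.04], [-0.05, 0.17, -0.04], [-0.05, 0.17, -0.04], [-0.05, 0.17, -0.04]], rotation=[[0.002, 0.002, 0], [0.001, 0.001, 0], [0.001, 0.001, 0], [0.001, 0, 0], [0.001, 0, 0], [0.001, 0, 0]], claw=[1, 1, 1, 1, 1, 1])

```text
time_s: 9.92
position: [0.5518, -0.005, 0.0827]
tool_rot: [[-0.001, 0.238, -0.971], [-0.004, -0.971, -0.238], [-1.0, 0.004, 0.002]]
ft_force: [-1.8, -6.4, 5.9]
grip_width: 0.0149
```

```bash
python3 t.py
```

```text
9.9167 tip [ 0.5526 -0.0053  0.0396] up [-0.0031  0.0031] org [ 0.5525 -0.0052  0.0696] F [-1.7794 -6.3841  5.8824] M [-1.2353  0.3647 -0.022 ] w 0.014943139482097715
rel hole0: x 0.0007 y 0.0262 qv 1.467490843890257
```

Call:
play_rows(travel=[[-0.05, 0.17, -0.04], [-0.05, 0.17, -0.04], [-0.05, 0.17, -0.04], [-0.05, 0.17, -0.04], [-0.05, 0.17, -0.04], [-0.05, 0.17, -0.04]], rotation=[[0.002, 0.002, 0], [0.001, 0.001, 0], [0.001, 0.001, 0], [0.001, 0.001, 0], [0.001, 0, 0], [0.001, 0, 0]], claw=[1, 1, 1, 1, 1, 1])

```text
time_s: 10.42
position: [0.5499, 0.0027, 0.0827]
tool_rot: [[-0.002, 0.239, -0.971], [-0.004, -0.971, -0.239], [-1.0, 0.003, 0.003]]
ft_force: [-2.0, -6.7, 5.8]
grip_width: 0.0149
```

```bash
python3 t.py
```

```text
10.4167 tip [0.5506 0.0024 0.0396] up [-0.0019  0.003 ] org [0.5505 0.0025 0.0696] F [-1.9567 -6.7277  5.8366] M [-1.1921  0.2999  0.0163] w 0.01485068774250906
rel hole0: x 0.0006 y 0.0342 qv 1.522620544550553
```

Call:
play_rows(travel=[[-0.05, 0.17, -0.04], [-0.05, 0.17, -0.04], [-0.05, 0.17, -0.04], [-0.05, 0.17, -0.04], [-0.05, 0.17, -0.04], [-0.05, 0.17, -0.04]], rotation=[[0.002, 0.001, 0], [0.001, 0.001, 0], [0.001, 0.001, 0], [0.001, 0.001, 0], [0.001, 0, 0], [0.001, 0, 0]], claw=[1, 1, 1, 1, 1, 1])

```text
time_s: 10.92
position: [0.5479, 0.0104, 0.0826]
tool_rot: [[-0.002, 0.239, -0.971], [-0.004, -0.971, -0.239], [-1.0, 0.003, 0.003]]
ft_force: [-2.0, -4.8, 5.7]
grip_width: 0.0146
```

```bash
python3 t.py
```

```text
10.9167 tip [0.5486 0.0101 0.0395] up [-0.0015  0.0028] org [0.5486 0.0102 0.0695] F [-2.0166 -4.8396  5.6722] M [-1.2087  0.3288  0.0008] w 0.014597633902071581
rel hole0: x 0.0006 y 0.0422 qv 1.506280695334745
```

Call:
play_rows(travel=[[-0.04, 0.15, -0.05], [-0.04, 0.15, -0.05], [-0.04, 0.15, -0.05]], rotation=[[0.002, 0.001, 0], [0.001, 0.001, 0], [0.001, 0.001, 0]], claw=[1, 1, 1])

```text
time_s: 11.17
position: [0.5473, 0.0135, 0.0826]
tool_rot: [[-0.003, 0.24, -0.971], [-0.004, -0.971, -0.24], [-1.0, 0.003, 0.004]]
ft_force: [-2.2, -6.7, 6.3]
grip_width: 0.0147
```

```bash
python3 t.py
```

```text
11.1667 tip [0.5479 0.0132 0.0395] up [-0.0005  0.0028] org [0.5479 0.0133 0.0695] F [-2.2184 -6.6777  6.3449] M [-1.3705  0.3594  0.0052] w 0.01466592548448436
rel hole0: x 0.0006 y 0.0453 qv 1.3255600514306494
```

Call:
play_rows(travel=[[-0.05, 0.17, -0.04], [-0.05, 0.17, -0.04], [-0.05, 0.17, -0.04], [-0.05, 0.17, -0.04], [-0.05, 0.17, -0.04], [-0.05, 0.17, -0.04]], rotation=[[0.002, 0, 0], [0.001, 0.001, 0], [0.001, 0.001, 0], [0.001, 0.001, 0], [0.001, 0, 0], [0.001, 0, 0]], claw=[1, 1, 1, 1, 1, 1])

```text
time_s: 11.67
position: [0.5441, 0.0238, 0.0805]
tool_rot: [[-0.006, 0.24, -0.971], [0.002, -0.971, -0.24], [-1.0, -0.004, 0.006]]
ft_force: [0.5, -2.4, 0.4]
grip_width: 0.0149
```

```bash
python3 t.py
```

```text
11.6667 tip [0.5446 0.0238 0.0374] up [ 0.0025 -0.0034] org [0.5447 0.0237 0.0674] F [ 0.5056 -2.4236  0.403 ] M [-0.4072 -0.022   0.0274] w 0.014873928493843173
rel hole0: x 0.0000 y 0.0564 qv 2.018844974183635
```

Call:
play_rows(travel=[[0, 0, -0.1], [0, 0, -0.1]], rotation=[[-0.002, -0.002, 0], [0, 0, 0]], claw=[1, 1])

```text
time_s: 11.83
position: [0.5442, 0.0242, 0.0784]
tool_rot: [[-0.004, 0.24, -0.971], [0.0, -0.971, -0.24], [-1.0, -0.001, 0.004]]
ft_force: [0.3, -4.0, 2.9]
grip_width: 0.0146
```

```bash
python3 t.py
```

```text
11.8333 tip [0.5449 0.0241 0.0353] up [-0.0003 -0.001 ] org [0.5449 0.024  0.0653] F [ 0.2772 -4.0438  2.8734] M [-0.9857 -0.0695 -0.0186] w 0.0146438089025738
rel hole0: x 0.0004 y 0.0566 qv 1.8805829353285763
```

Call:
play_rows(travel=[[0.01, -0.03, -0.1], [0, 0, -0.1]], rotation=[[-0.001, 0, 0], [0, 0, 0]], claw=[1, 1])

```text
time_s: 12.0
position: [0.5447, 0.024, 0.0767]
tool_rot: [[-0.003, 0.241, -0.971], [-0.001, -0.971, -0.241], [-1.0, 0.001, 0.003]]
ft_force: [-0.8, -2.8, 5.9]
grip_width: 0.0145
```

```bash
python3 t.py
```

```text
12.0 tip [0.5453 0.0238 0.0336] up [-0.0013  0.0002] org [0.5453 0.0238 0.0636] F [-0.795  -2.7879  5.9495] M [-0.6046  0.3005  0.0338] w 0.014543546033806035
rel hole0: x 0.0008 y 0.0562 qv 1.5410609646425983
```

Call:
play_rows(travel=[[-0.05, -0.01, -0.12], [-0.02, 0, -0.12], [-0.02, 0, -0.12]], rotation=[[0, 0.001, 0], [0, 0.001, 0], [0, 0, 0]], claw=[1, 1, 1])

```text
time_s: 12.25
position: [0.5447, 0.0238, 0.0741]
tool_rot: [[-0.002, 0.24, -0.971], [-0.001, -0.971, -0.24], [-1.0, 0.001, 0.002]]
ft_force: [-0.6, -2.4, 6.1]
grip_width: 0.0148
```

```bash
python3 t.py
```

```text
12.25 tip [0.5454 0.0236 0.031 ] up [-0.0021  0.0001] org [0.5453 0.0236 0.061 ] F [-0.6333 -2.3741  6.1436] M [-0.4718  0.1987  0.0032] w 0.01479781022028207
rel hole0: x 0.0007 y 0.0560 qv 2.331135197321844
```

Call:
play_rows(travel=[[-0.03, -0.01, -0.14], [-0.01, 0, -0.14], [-0.01, 0, -0.14], [-0.01, 0, -0.12]], rotation=[[0, 0.002, 0], [0, 0.001, 0], [0, 0, 0], [0, 0, 0]], claw=[1, 1, 1, 1])

```text
time_s: 12.58
position: [0.5448, 0.0238, 0.0699]
tool_rot: [[-0.002, 0.24, -0.971], [-0.001, -0.971, -0.24], [-1.0, 0.0, 0.002]]
ft_force: [-2.3, -2.7, 5.6]
grip_width: 0.0148
```

```bash
python3 t.py
```

```text
12.5833 tip [0.5454 0.0236 0.0268] up [-0.0016 -0.0001] org [0.5454 0.0236 0.0568] F [-2.2595 -2.668   5.5838] M [-0.5086  0.2844  0.0158] w 0.014790588229723005
rel hole0: x 0.0008 y 0.0560 qv 1.7919263176717064
```

Call:
play_rows(travel=[[-0.02, -0.01, -0.13], [-0.01, 0, -0.13]], rotation=[[0, 0.001, 0], [0, 0.001, 0]], claw=[1, 1])

```text
time_s: 12.75
position: [0.5448, 0.0237, 0.069]
tool_rot: [[-0.003, 0.24, -0.971], [-0.001, -0.971, -0.24], [-1.0, 0.0, 0.003]]
ft_force: [-7.7, -2.5, 24.2]
grip_width: 0.0151
```

```bash
python3 t.py
```

```text
12.75 tip [0.5455 0.0235 0.0259] up [-0.0014 -0.0001] org [0.5455 0.0235 0.0559] F [-7.7342 -2.4747 24.2415] M [-0.3712  1.385  -0.0513] w 0.015119258147735994
rel hole0: x 0.0009 y 0.0559 qv 0.16947240613887188
```

Call:
play_rows(travel=[[-0.03, 0, -0.03], [0, 0, -0.05]], rotation=[[0, 0, 0], [0, 0, 0]], claw=[1, 1])

```text
time_s: 12.92
position: [0.5447, 0.0237, 0.0691]
tool_rot: [[-0.001, 0.24, -0.971], [-0.001, -0.971, -0.24], [-1.0, 0.001, 0.002]]
ft_force: [-1.7, -1.8, 8.3]
grip_width: 0.0147
```

```bash
python3 t.py; python3 look.py wrist w7; python3 look.py scene s7; python3 -c "
import cv2
i=cv2.imread('pics/s7.png');cv2.imwrite('pics/s7z.png',cv2.resize(i[180:290,250:390],None,fx=5,fy=5,interpolation=cv2.INTER_CUBIC))"
```

```text
12.9167 tip [0.5454 0.0236 0.026 ] up [-0.0025 -0.0001] org [0.5453 0.0236 0.056 ] F [-1.6729 -1.7583  8.2863] M [-0.4779  0.4037 -0.0092] w 0.01466390807342234
rel hole0: x 0.0008 y 0.0560 qv 0.15825373094236744
12.9167 [0.5447 0.0237 0.0691] [[-0.0014, 0.2396, -0.9709], [-0.0009, -0.9709, -0.2396], [-1.0, 0.0006, 0.0016]] [-1.6729 -1.7583  8.2863] 0.01466390807342234
12.9667 [0.5447 0.0237 0.0691] [[-0.0015, 0.2396, -0.9709], [-0.0009, -0.9709, -0.2396], [-1.0, 0.0006, 0.0016]] [-2.0615 -2.024   7.6492] 0.014868764305747096
```

View pics/w7.png

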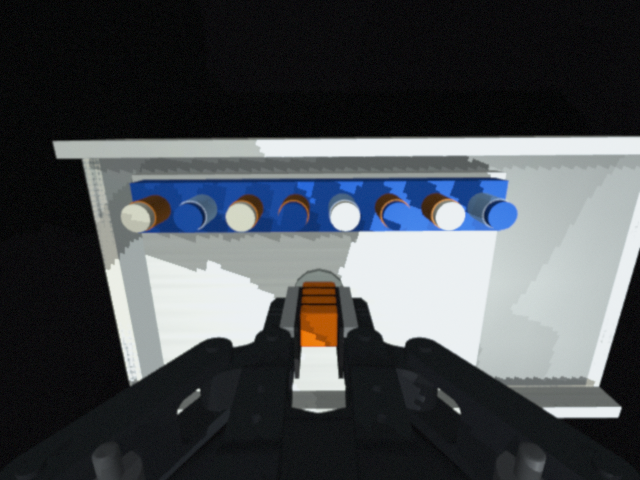

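View pics/s7z.png

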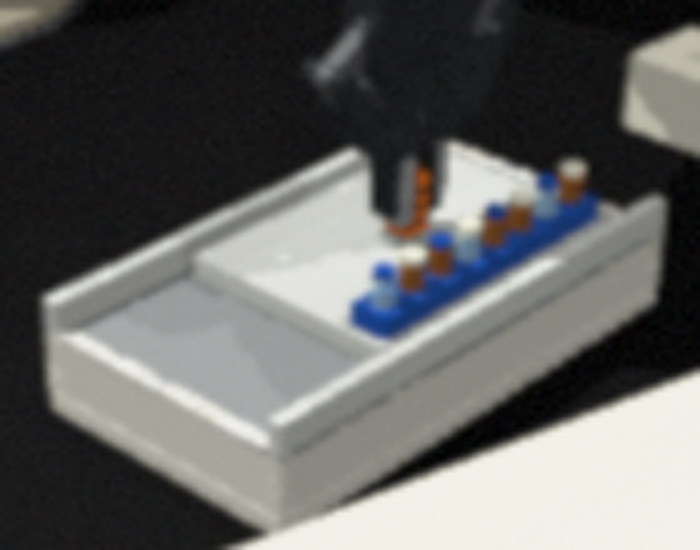

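Call:
play_rows(travel=[[-0.08, 0, -0.05], [-0.05, 0, -0.06]], rotation=[[0, 0.003, 0], [0, 0, 0]], claw=[1, 1])

```text
time_s: 13.18
position: [0.5447, 0.0237, 0.0691]
tool_rot: [[-0.001, 0.239, -0.971], [-0.001, -0.971, -0.239], [-1.0, 0.001, 0.001]]
ft_force: [-1.4, -2.2, 9.0]
grip_width: 0.0149
```

```bash
python3 t.py
```

```text
13.1833 tip [0.5454 0.0235 0.026 ] up [-0.0031 -0.0001] org [0.5453 0.0235 0.056 ] F [-1.3801 -2.2499  9.0285] M [-0.3665  0.2662  0.0419] w 0.014881475013555117
rel hole0: x 0.0007 y 0.0559 qv 1.6825358101426993
```

Call:
play_rows(travel=[[0.02, -0.05, -0.05], [0.0, 0.0, -0.06]], rotation=[[0.002, 0, 0], [0, 0, 0]], claw=[1, 1])

```text
time_s: 13.35
position: [0.5448, 0.0236, 0.0691]
tool_rot: [[-0.0, 0.239, -0.971], [0.002, -0.971, -0.239], [-1.0, -0.002, -0.0]]
ft_force: [-3.5, -4.5, 10.8]
grip_width: 0.015
```

```bash
python3 t.py
```

```text
13.35 tip [0.5455 0.0235 0.026 ] up [-0.0035 -0.0028] org [0.5454 0.0234 0.056 ] F [-3.5202 -4.4759 10.8417] M [-0.6121  0.5964  0.0388] w 0.014965031106941843
rel hole0: x 0.0009 y 0.0559 qv 0.3927908204123768
```

Call:
play_rows(travel=[[0, 0, 0], [0, 0, 0], [0, 0, 0], [0, 0, 0.5], [0, 0, 2], [0, 0, 3], [0, 0, 3], [-1, 0, 2], [-1, 0, 0], [0, 0, 0]], rotation=[[0, 0, 0], [0, 0, 0], [0, 0, 0], [0, 0, 0], [0, 0, 0], [0, 0, 0], [0, 0, 0], [0, 0, 0], [0, 0, 0], [0, 0, 0]], claw=[5, 5, 5, 5, 5, 5, 5, 5, 5, 5])

```text
time_s: 14.18
position: [0.5214, 0.0262, 0.1763]
tool_rot: [[-0.008, 0.239, -0.971], [0.008, -0.971, -0.239], [-1.0, -0.01, 0.006]]
ft_force: [-0.6, -0.1, -0.1]
grip_width: 0.0497
```

```bash
python3 look.py wrist w8; python3 look.py scene s8; python3 look.py top t8; python3 -c "
import cv2
i=cv2.imread('pics/s8.png');cv2.imwrite('pics/s8z.png',cv2.resize(i[180:290,250:390],None,fx=5,fy=5,interpolation=cv2.INTER_CUBIC))"
```

```text
14.1833 [0.5214 0.0262 0.1763] [[-0.0085, 0.239, -0.971], [0.0077, -0.971, -0.2391], [-0.9999, -0.0095, 0.0064]] [-0.5543 -0.09   -0.1483] 0.04967263679831143
14.2333 [0.5223 0.0261 0.1764] [[-0.0076, 0.2389, -0.971], [0.0076, -0.971, -0.2389], [-0.9999, -0.0092, 0.0056]] [0.2109 0.7279 0.6243] 0.04977283861372683
14.2833 [0.5225 0.026  0.1756] [[-0.0088, 0.2388, -0.971], [0.0078, -0.971, -0.2388], [-0.9999, -0.0096, 0.0066]] [0.3592 0.1071 0.0616] 0.05028543169457539
```

View pics/w8.png

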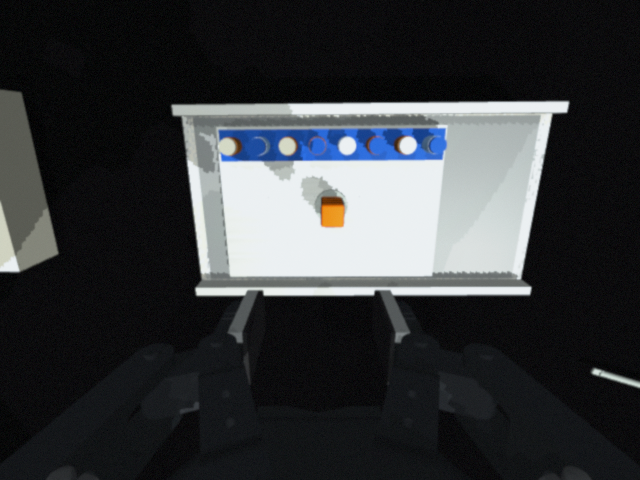

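View pics/s8z.png

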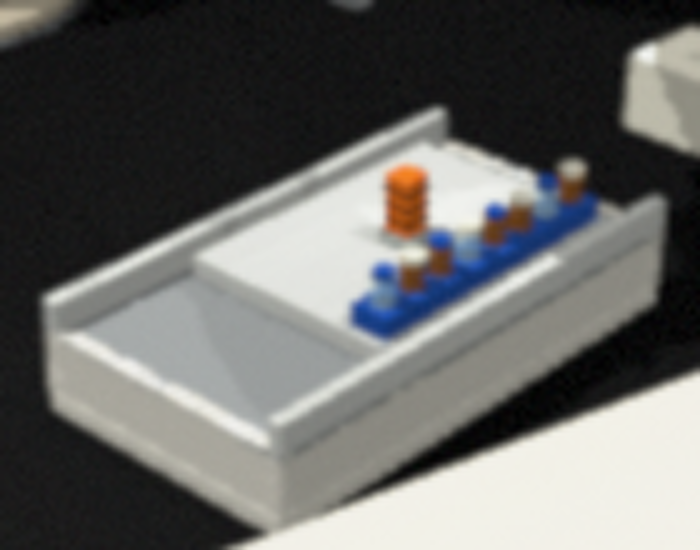

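View pics/t8.png

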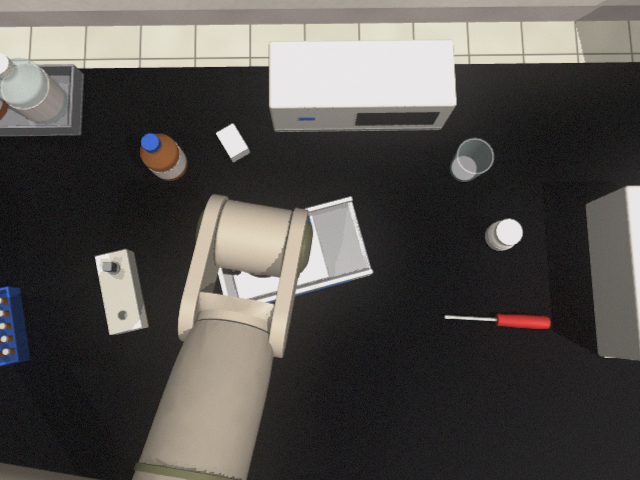

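The pin looks seated. As a separate check, I'll touch the grip's top gently with the shut fingers. If the flange is flush, the top should be at z = 0.092.

Call:
play_rows(travel=[[1.2, -0.15, 0], [1.1, -0.1, 0], [0, 0, -2], [0, 0, -2.2], [0, 0, -1.5], [0, 0, -0.5], [0, 0, 0]], rotation=[[-0.008, -0.009, 0], [0, 0, 0], [0, 0, 0], [0, 0, 0], [0, 0, 0], [0, 0, 0], [0, 0, 0]], claw=[0, 0, 0, 0, 0, 0, 0])

```text
time_s: 14.92
position: [0.5466, 0.0236, 0.1032]
tool_rot: [[-0.011, 0.238, -0.971], [0.002, -0.971, -0.238], [-1.0, -0.005, 0.01]]
ft_force: [0.3, 0.3, 0.9]
grip_width: -0.0
```

Call:
play_rows(travel=[[-0.05, 0, -0.4], [-0.05, 0, -0.4], [0, 0, -0.1]], rotation=[[-0.002, -0.01, 0], [0, 0, 0], [0, 0, 0]], claw=[0, 0, 0])

```text
time_s: 15.17
position: [0.5461, 0.0236, 0.0937]
tool_rot: [[-0.0, 0.238, -0.971], [-0.0, -0.971, -0.238], [-1.0, 0.0, 0.0]]
ft_force: [0.5, 1.0, 0.1]
grip_width: -0.0002
```

Call:
play_rows(travel=[[0, 0, -0.08], [0, 0, -0.08]], rotation=[[0, 0, 0], [0, 0, 0]], claw=[0, 0])

```text
time_s: 15.33
position: [0.5464, 0.0235, 0.0928]
tool_rot: [[0.001, 0.238, -0.971], [-0.0, -0.971, -0.238], [-1.0, 0.001, -0.001]]
ft_force: [-0.4, 0.5, -0.3]
grip_width: 0.0001
```

Call:
play_rows(travel=[[0, 0, -0.08]], rotation=[[0, 0, 0]], claw=[0])

```text
time_s: 15.42
position: [0.5466, 0.0235, 0.0924]
tool_rot: [[0.002, 0.238, -0.971], [-0.001, -0.971, -0.238], [-1.0, 0.001, -0.002]]
ft_force: [0.3, -0.3, 0.6]
grip_width: 0.0001
```

Call:
play_rows(travel=[[0, 0, -0.08]], rotation=[[0, 0, 0]], claw=[0])

```text
time_s: 15.5
position: [0.547, 0.0236, 0.0921]
tool_rot: [[0.003, 0.238, -0.971], [-0.001, -0.971, -0.238], [-1.0, 0.001, -0.003]]
ft_force: [-1.5, 1.5, 6.2]
grip_width: 0.0002
```

Call:
play_rows(travel=[[-0.03, 0, -0.08], [0, 0, 0], [0, 0, 1.5], [0, 0, 3], [0, 0, 3], [0, 0, 3], [0, 0, 1], [0, 0, 0], [0, 0, 0]], rotation=[[0, 0, 0], [0, 0, 0], [0, 0, 0], [0, 0, 0], [0, 0, 0], [0, 0, 0], [0, 0, 0], [0, 0, 0], [0, 0, 0]], claw=[0, 0, 0, 0, 0, 0, 0, 0, 0])

```text
time_s: 16.25
position: [0.5456, 0.0237, 0.2121]
tool_rot: [[0.004, 0.238, -0.971], [-0.001, -0.971, -0.238], [-1.0, 0.002, -0.004]]
ft_force: [-0.3, 0.0, -0.7]
grip_width: 0.0
```

```bash
python3 look.py wrist w9;python3 - <<'E'
import cv2
from rig import env
i=cv2.imread("pics/w9.png");cv2.imwrite("pics/w9z.png",i)
E
```

```text
16.25 [0.5456 0.0237 0.2121] [[0.004, 0.2382, -0.9712], [-0.0007, -0.9712, -0.2382], [-1.0, 0.0017, -0.0037]] [-0.329   0.0224 -0.6985] 1.124140254584096e-05
```

View pics/w9.png

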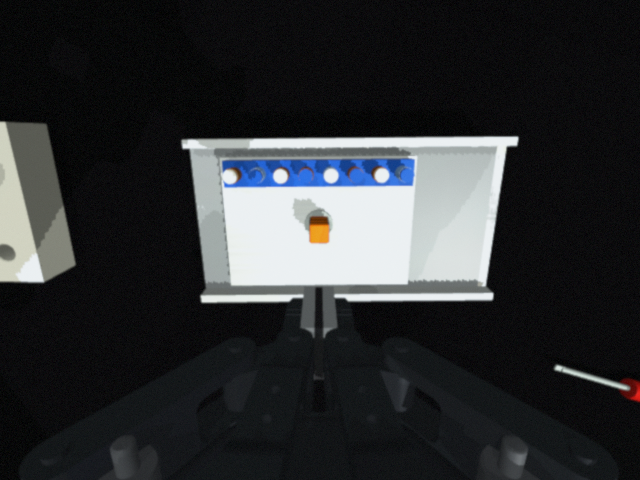

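The wrist view shows the pin upright and seated at (319,230), and the gripper is well clear of it.

```bash
python3 -c "
from rig import env
print(env.close_job())"
```

```text
the job is handed in; nothing more can be done
None
```

The tray is locked: the orange-grip pin is through the tray hole, pressed home in the socket and released. I handed the job in at about 16 s.

- **Socket:** with the tip feeling along the bar at about 6 N, it dropped in about 56 mm from the hole's start. The catch took about 6 N to push through.
- **Forces:** the highest reading at the end of any move was about 24 N, when the pin bottomed out. The log shows only those end readings, so brief peaks in between were not seen.
- **Flush check:** a light touch on the grip's top with the shut fingers met resistance at 92.1 mm, against the 92.0 mm expected for a flush flange. Before release, the pose estimate gave the flange at 56.0 mm. From the bar contact I had expected that reading to be about 0.4 mm lower, so the touch test is what settled it.
- **Last pictures:** the wrist view shows the pin upright on the tray with the gripper clear. In the top view taken just after release, the grey pin and the bystanders looked to be where they started.
- **Rough spot:** the first grasp drifted up several millimetres and tilted as the fingers closed. I opened, levelled and re-gripped before lifting the pin.

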